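# Free the carved duck from its holding jig

### The arm

A 6-joint arm with a two-finger parallel gripper is mounted at the origin on the work surface. World frame = base frame: x ahead of the robot, y to its left, z up, the work surface at z = 0. Lengths are in m, angles in rad, forces in N, time in s.
With the tool pointing down it reaches from about 0.2 to 0.875 m from the base axis. Payload 3.4 kg.
Tool frame: the origin (TCP) lies on the centre line of the jaws, within the pads' length; the fingertips stand manip.tcp_to_tips ahead of it and the grasp point (between the pads) lies 5 mm behind it (manip.tcp_to_tips is the distance from the TCP to the fingertips, in m); z points along the fingers, y is the line along which they close (so a half turn about z gives the same grasp; the last joint's range is limited). The gripper opens to 94 mm and grips with 3 to 60 N. Pads are 16 mm wide; open, the fingers measure 119 mm over their backs; the gripper's body (75 mm by 177 mm) begins 78 mm behind the grasp point.
Start: joints at [-1.451, 0.276, 1.505, -0, 1.361, -0.121], TCP at [0.137, -0.558, 0.219] pointing down, gripper open.
Joint ranges: [-2.89, 2.89], [-0.75, 2.08], [0.22, 2.7], [-1.18, 4.32], [0.11, 2.71], [-2.7, 2.7]. Speed limits (rad/s): [2.57, 2.57, 3.14, 3.14, 3.14, 3.14].

### API

Orientations are given as a unit quaternion [x, y, z, w].
In Python, from plant import get_state, imaging, manip gives the robot as it stands.
- The arm moves only by the tool move_arm, never from a script. Its argument "moves" is one flat list of numbers, 6 for each row, row after row: the shift along the tool's x, y, z in m, then the turn, a rotation vector about the tool's x, y, z in rad. In form: [x, y, z, rx, ry, rz, x, y, z, rx, ry, rz, ...]. A call has 1 to 20 rows; each row is the pose to reach, as a shift and turn from the pose commanded when the call began, along the tool's axes at that moment; what a row does not reach only later rows make up. A row lasts 1/8 s, in which the tool goes at most 62.5 mm and 10.7 degrees, less where a joint would pass 70% of its speed; a pose out of reach is approached as far as the arm can. A call with a gripper value outside its range is refused whole. "claw" is the opening, from 0 (shut) to 1 (fully open), set as the call begins (left out, the last holds). The fingers move at their own pace and stop on an object; "grip_force" is the grip in N (left out, the last holds). Time passes only in rows, so rows that repeat a pose let the fingers close. It gives the time, the measured TCP pose, the force, the opening and the grip force at its end, in the units of the state.
- get_state(): the state, without advancing time (a new reading comes with each control period).
- imaging.capture(name): name is "scene" or "top"; returns a dict with "pixels" (480x640x3 uint8, red, green, blue), "fov_y" (degrees; the focal length in pixels is half the picture's height over the tangent of half this angle, whatever the lens; pixels are square), "cx", "cy" (the principal point, pixels), "k1" (the pictures are not rectified: a ray, as slopes to the right and down, at radius r is drawn at 1 + k1 r^2 times it, then the intrinsics apply), "eye" and "orientation" of the camera in the world. Camera axes: x right, y down, z forward; pixel columns grow to the right and rows downward; lengths in m; the calibration is good to about 2 mm. A picture is of the moment at which its call begins. There is no depth.
- manip.hand_in(): hands the job in; it is judged then, once.
The state is a dict: "time": time; "qpos": joint angles; "qvel": joint speeds; "joint_efforts": joint torques, N m; "tcp_pos": TCP position; "orientation": TCP orientation; "contact_force": force on the tool from outside, world axes, zero at the start; "ft_torque": the same for the moment, N m; "opening": opening from 0.0 (shut) to 1.0 (fully open); "gripper_force": force on a finger pad.
Only numpy, scipy, OpenCV 4.12 (cv2) and the standard library are available. Lean on these libraries where they do the work, as an engineer would, in place of code of your own. Each camera call takes 0.05 s, during which the arm holds its last target. There are 200 camera calls.

### The job

The carved duck is locked onto its steel jig by a stuck cross pin. Take the drift punch from its rest, drive the pin from the far side (the small open hole opposite the brass head) until the brass head stands about 30 mm out, and lay the punch back in its rest. Then draw the pin right out and put it in the blue dish, lift the duck straight up off the jig with its plinth, and stand it upright well on the cork pad without dropping it; leave the wax jar, the brush and the wood offcut where they are.

Things in the scene. Friction and masses are not known exactly. Their poses are not given: they have to be found in the camera images.
- jig: Fixed holding jig: dark steel base plate 130 x 130 x 12 mm, origin at the centre of its underside, z up. From its middle a steel lug rises (40 mm in x, 23 mm in y, to z = 60 mm), hidden inside the duck's plinth. The cross pin runs along the jig's y axis, 50 mm above the bench, through plinth and lug, and comes out only towards the jig's +y.
- far_hole (a point): Centre of the open 13 mm round hole in the plinth's -y face, where the punch goes in along the jig's +y: on the pin axis, 30 mm from the jig's centre, 50 mm above the bench. The pin's plain end sits 3 mm inside. A hidden spring shoe in the lug grips the pin: a steady push or pull of about 5 to 12 N moves it, no hammering; the hold ends after about 36 mm of travel.
- head_hole (a point): Centre of the 18 mm round hole (12 mm deep counterbore) in the plinth's +y face, where the brass head sits at first 1 mm below the face: on the pin axis, 30 mm from the jig's centre, 50 mm above the bench.
- pin: Loose cross pin, 56 mm long, 45 g: steel shank 10 mm diameter, 46 mm long, then a brass head 15 mm diameter, 10 mm long at its +y end. Origin at mid-length on its axis; y runs along it to the head (it may roll about y). At first its origin is at +1 mm in jig y; it is clear of the plinth with its origin over 58 mm from the jig's centre.
- pin_head (a point): Centre of the outer face of the pin's brass head, 28 mm from the pin's origin along its y.
- punch: Loose drift punch, 135 mm long, 100 g, lying level in its rest: red round body 14 mm diameter from y = -60 to +20 mm, an 8 mm cone, then a steel tip rod 7 mm diameter and 47 mm long ending at y = +75 mm. Its y axis is its length, towards the tip; origin on the axis.
- punch_grip (a point): Point to grip the punch, on its axis near the centre of mass, 94 mm behind the tip, midway between the rest's two saddles.
- punch_tip (a point): Centre of the flat end of the punch's tip.
- rest: Fixed light-wood punch rest, origin at its underside: base 60 x 110 x 10 mm and two 12 mm thick open V saddles (at y = -51 and +13 mm, under 52 mm tall) that carry the punch with its axis 40 mm above the bench, along the rest's y. At first the punch's origin is straight above the rest's origin, axes parallel; laid back it goes the same way.
- rest_mid (a point): Midway between the two saddles on the axis of a punch lying in them, 40 mm above the bench: point punch_grip belongs here.
- carving: Loose carved wooden duck on its plinth, 200 to 390 g. Plinth 50 (x) x 60 (y) x 58 mm high, an upside-down U over the jig's lug (1 mm free each side in y); origin at the centre of its underside, at first 12 mm above the bench on the jig plate, axes as the jig's. The duck lies along x on top, 30 mm wide, its head 90 mm above the origin. Lift it straight up 50 mm to clear the lug.
- duck_grip (a point): Middle of the duck's round body (30 mm across in y, between the finger pads), 75 mm above the carving's origin; fingertips must stay above the plinth's top, 58 mm above the origin.
- dish: Fixed blue ceramic dish, round, 124 mm across the rim, 32 mm high; origin at the centre of its underside.
- pad: Fixed square cork pad 130 x 130 x 6 mm; origin at the centre of its underside, so its top is 6 mm up.
- wax_jar: Bystander: amber jar with brass lid, 56 mm diameter, 60 mm high, origin at the centre of its underside. Leave alone.
- brush: Bystander: brush lying on the bench, about 0.2 m long. Leave alone.
- offcut: Bystander: plank offcut 50 x 110 x 25 mm lying on the bench, origin at the centre of its underside. Leave alone.
There are look-alikes about, which are no part of the job. Leave any black, green or orange look-alike of the pad alone.

How it is judged:
On the way, in this order (a step that is already met when the one before it is completed fails the run):
1. the pin has been driven at least 22 mm out towards its head side, with the punch pushing on it (y of pin in the frame of jig above 0.023 m and contact force between punch and pin above 0.3 N), for 0.02 s.
2. the punch lies back in its rest, released and still (distance between punch_grip and rest_mid below 0.025 m and angle between the y axis of punch and the y axis of rest, either way round below 0.15 rad and linear speed of punch below 0.03 m/s and contact force between the fingers and punch below 0.1 N), for 0.1 s.
3. the pin lies in the dish, released and still (horizontal distance between pin and dish below 0.045 m and height (world z) of pin below 0.035 m and contact force between the fingers and pin below 0.1 N and linear speed of pin below 0.03 m/s), for 0.2 s.
At the end, for the whole second after the job is handed in: The pin lies still in the dish (within 45 mm of its centre), the punch lies in its rest (grip point within 25 mm of rest_mid, parallel within 0.15 rad), and the carving stands upright (within 0.08 rad) and still on the cork pad, its centre within 35 mm of the pad's (all of step 3 and distance between punch_grip and rest_mid below 0.025 m and angle between the y axis of punch and the y axis of rest, either way round below 0.15 rad and linear speed of each of punch, carving below 0.03 m/s and horizontal distance between carving and pad below 0.035 m and height (world z) of carving between 0.003 and 0.01 m and angle between carving's own z axis and vertical below 0.08 rad); the robot touches nothing.
It fails at once if the carving is dropped (falls faster than 0.5 m/s out of the fingers) (linear speed of carving above 0.5 m/s and contact force between the fingers and carving below 0.1 N).
It fails at once if the wax jar is moved more than 30 mm (distance of wax_jar from where it was at the start of the episode above 0.03 m).
It fails at once if the brush is moved more than 30 mm (distance of brush from where it was at the start of the episode above 0.03 m).
It fails at once if the wood offcut is moved more than 30 mm (distance of offcut from where it was at the start of the episode above 0.03 m).
It also fails if it takes over 67 s, if anything falls off the work surface, if the arm or the gripper's body presses on something with over 40 N, if the wrist force passes 120 N, or if a joint passes its speed limit or range.

## Working session

There is one attempt and no reset: what is moved stays moved. The work goes in short steps, Python scripts to look and compute and a tool call to move; the robot and the scene stay as the last step left them, time stands still between calls to the robot, and variables do not carry over. Pictures are saved under pics/ and viewed, at most 10 in all, crops included, and the job is handed in when it is done.

Besides the shell and the picture viewer there is one more tool, called after "Call:" in YAML: its name, and indented under it one key for each argument. move_arm: Moves the arm, as the interface text tells. Its arguments: {"type":"object","properties":{"moves":{"type":"array","items":{"type":"number"}},"claw":{"type":"number"},"grip_force":{"type":"number"}},"required":["moves"]}

```bash
mkdir -p pics
cat > h.py <<'E'
import numpy as np, cv2
from scipy.spatial.transform import Rotation as R
from plant import get_state, imaging, manip
def cap(n,f=None):
    c=imaging.capture(n)
    if f: cv2.imwrite('pics/'+f,c['pixels'][:,:,::-1])
    return c
def K(c):
    f=240/np.tan(np.radians(c['fov_y'])/2); return f
def ray(c,u,v):
    f=K(c); d=np.array([(u-c['cx'])/f,(v-c['cy'])/f]); s=d.copy()
    for _ in range(30): s=d/(1+c['k1']*(s@s))
    return R.from_quat(c['orientation']).apply([s[0],s[1],1])
def atz(c,u,v,z):
    d=ray(c,u,v); e=np.array(c['eye']); return e+d*(z-e[2])/d[2]
def proj(c,P):
    p=R.from_quat(c['orientation']).inv().apply(np.atleast_2d(P)-np.array(c['eye'])); s=p[:,:2]/p[:,2:]
    return s*(1+c['k1']*(s**2).sum(1,keepdims=True))*K(c)+[c['cx'],c['cy']]
E
python3 - <<'E'
from h import *
for n in('scene','top'):
    c=cap(n,n+'0.png'); print(n,{k:v for k,v in c.items() if k!='pixels'})
s=get_state(); print(s, manip.tcp_to_tips)
E
```

```text
scene {'fov_y': 45.09710846272989, 'cx': 319.11381789046374, 'cy': 240.07988900617391, 'k1': -0.05287556415557848, 'eye': array([ 1.37448303, -0.22730203,  1.11061358]), 'orientation': array([ 0.77165593,  0.52473325, -0.19889276, -0.29940576])}
top {'fov_y': 50.78514166778433, 'cx': 319.47605018622266, 'cy': 246.6223015475648, 'k1': -0.1317503820358756, 'eye': array([0.27653586, 0.10858445, 1.48402854]), 'orientation': array([ 0.70782603, -0.70028715,  0.06256694, -0.06830525])}
{'time': 0.1, 'qpos': array([-1.45101995e+00,  2.76518705e-01,  1.50597838e+00,  2.17042929e-05,
        1.36073088e+00, -1.20965118e-01]), 'qvel': array([-0.00038207, -0.00151482, -0.00183899,  0.00034911,  0.00105805,
       -0.00287843]), 'joint_efforts': array([ 2.83577116e-03, -4.05456340e+01, -2.37779635e+01,  7.04708369e-02,
        2.99653562e-02, -4.78528909e-05]), 'tcp_pos': array([ 0.1370566 , -0.55792578,  0.2187099 ]), 'orientation': array([ 9.92764126e-01,  1.20077983e-01,  1.10977255e-05, -8.17653008e-04]), 'contact_force': array([-0.01633975,  0.48486056, -0.51014477]), 'ft_torque': array([-0.01956147, -0.03824378,  0.01476988]), 'gripper_force': 0.0, 'opening': 0.9980693555427458} 0.014
```

View pics/top0.png

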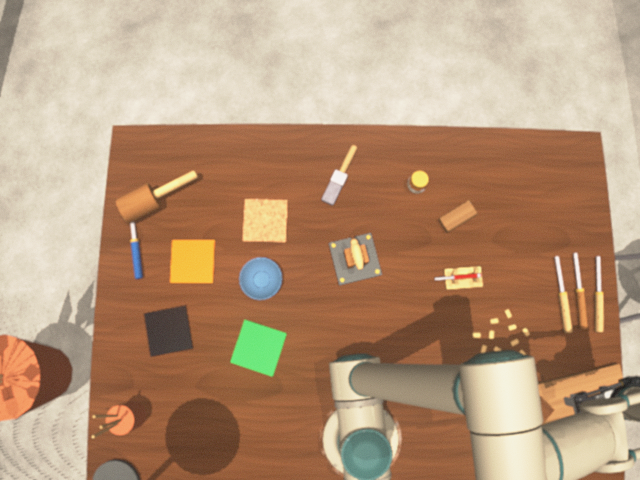

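View pics/scene0.png

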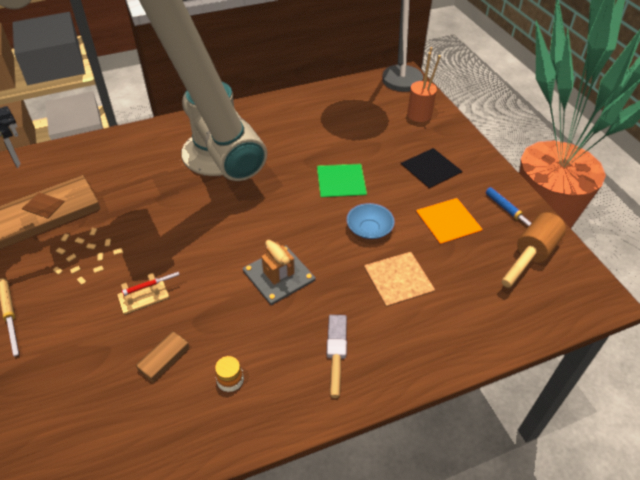

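Top view: cork pad at (265,220), against look-alikes orange (192,261), black (168,330) and green (258,348). The speckled tan one is cork. The blue dish is at (261,279), jig and duck at (356,258), punch in its rest at (462,278), jar (419,181), brush (340,175), offcut (458,215). I'll confirm in an enlarged composite.

Run:
```python
import cv2,numpy as np
t=cv2.imread('pics/top0.png');s=cv2.imread('pics/scene0.png')
def cr(i,x,y,w=80,h=60,k=5): return cv2.resize(i[y:y+h,x:x+w],None,fx=k,fy=k,interpolation=cv2.INTER_CUBIC)
cv2.imwrite('pics/crop1.png',np.vstack([np.hstack([cr(t,316,228),cr(t,425,248)]),np.hstack([cr(s,238,232),cr(s,110,260)])]))
cv2.imwrite('pics/crop2.png',cr(t,230,190,100,120,5))
```

```text
(no output)
```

View pics/crop1.png

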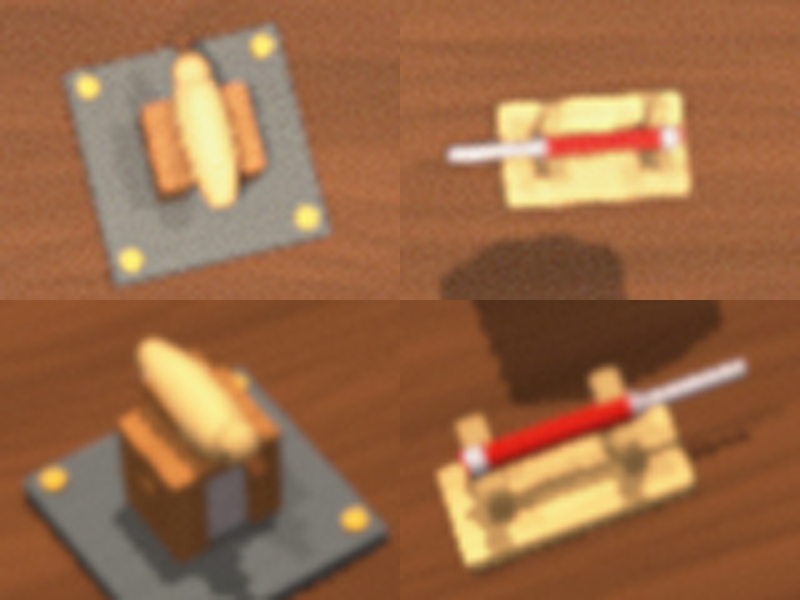

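View pics/crop2.png

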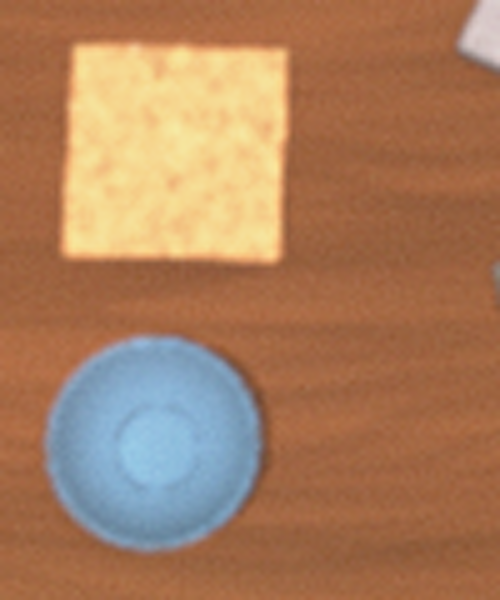

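Composite crop: the far hole is in the scene-left plinth face, crop (148,487), so jig +y ≈ world +y. The punch tip also points to world +y, and the tan speckled square is the cork pad. Next I fit the poses.

```bash
cat > fit.py <<'E'
from h import *
from scipy.optimize import least_squares
t=cap('top');s=cap('scene')
def m(x0,y0,pts,ox=0,oy=0): return [(x0+(x-ox+.5)/5-.5,y0+(y-oy+.5)/5-.5) for x,y in pts]
def fit(obs,x0):
    # obs: list (cam, px, local xyz)
    def loc(p,l): 
        c,q=np.cos(p[2]),np.sin(p[2]); return [p[0]+c*l[0]-q*l[1],p[1]+q*l[0]+c*l[1],l[2]]
    r=lambda p: np.concatenate([proj(c,loc(p,l))[0]-u for c,u,l in obs])
    o=least_squares(r,x0,loss='soft_l1'); print(o.x.round(4),'res',r(o.x).round(1)); return o.x
L=.065;z=.012
tp=m(316,228,[(66,72),(273,24),(330,235),(115,285)])
sp=m(238,232,[(25,485),(243,368),(388,530)],0,300)
J=[(t,u,l) for u,l in zip(tp,[(L,L,z),(L,-L,z),(-L,-L,z),(-L,L,z)])]
a0=atz(t,356,258,.012); print(a0)
print('jig top');fit(J,[*a0[:2],.2])
S=[(s,u,l) for u,l in zip(sp,[(L,-L,z),(-L,-L,z),(-L,L,z)])]
# scene corners: left=(+x,-y)? check both labelings
S1=[(s,sp[0],(L,-L,z)),(s,sp[2],(L,L,z)),(s,sp[1],(-L,L,z))]
S2=[(s,sp[0],(-L,-L,z)),(s,sp[1],(-L,L,z)),(s,sp[2],(L,L,z))]
print('jig scene');fit(S2,[*a0[:2],.2]); print('both');fit(J+S2,[*a0[:2],.2])
# far hole in scene
print('hole from scene at z=.05', atz(s,*m(238,232,[(148,487)],0,300)[0],.05))
P=m(425,248,[(449,155),(679,137)],400,0); Q=m(110,260,[(745,366),(466,460)],400,300)
O=[(t,P[0],(0,.075,.04)),(t,P[1],(0,-.06,.04))];U=[(s,Q[0],(0,.075,.04)),(s,Q[1],(0,-.06,.04))]
b0=atz(t,462,278,.04)
for n,o in(('top',O),('scene',U),('both',O+U)): print('punch',n);p=fit(o,[*b0[:2],0])
print('grip',p[0]+.019*np.sin(p[2]),p[1]-.019*np.cos(p[2]))
print('dish rim', np.mean([atz(t,*q,.032) for q in m(230,190,[(46,440),(262,440),(155,336),(155,550)])],0))
print('pad', np.mean([atz(t,*q,.006) for q in m(230,190,[(73,44),(289,47),(280,263),(63,258)])],0))
print('jar',atz(t,419,181,.06),'off',atz(t,458,215,.025),'brush',atz(t,325,203,.01),atz(t,354,148,.01))
E
python3 fit.py
```

```text
[0.51940603 0.0140155  0.012     ]
jig top
[0.5187 0.0175 0.2407] res [-0.5  0.1  0.6 -0.1 -0.  -0.1 -0.   0. ]
jig scene
[0.5191 0.0164 0.2505] res [-0.6 -0.3 -0.2  0.   0.8  0.2]
both
[0.5187 0.0169 0.2454] res [-0.4  0.2  0.6 -0.1  0.3 -0.3  0.3  0.1 -0.3 -0.6  0.2 -0.1  0.9  0.2]
hole from scene at z=.05 [ 0.52709313 -0.01355793  0.05      ]
punch top
[ 0.4629 -0.2867  0.0826] res [ 0.3 -0.  -0.3  0. ]
punch scene
[ 0.458  -0.2858  0.0606] res [ 0.3 -0.1 -0.3  0.1]
punch both
[ 0.4606 -0.2861  0.073 ] res [ 0.1  0.5 -0.4  1.   0.3  0.5 -0.1  1.2]
grip 0.4620012519769092 -0.3050534877475131
dish rim [0.45501243 0.29190925 0.032     ]
pad [0.63352852 0.2878534  0.006     ]
jar [ 0.74373678 -0.17015701  0.06      ] off [ 0.65063061 -0.29202852  0.025     ] brush [0.68695218 0.1070349  0.01      ] [0.86452213 0.01884366 0.01      ]
```

```bash
cat >> h.py <<'E'
def rel(*tg):
    """targets (x,y,z,yaw of tool y axis), printed as rows from present pose"""
    s=get_state(); R0=R.from_quat(s['orientation'])
    print('t',s['time'],'tcp',s['tcp_pos'].round(4),'yawY',round(float(np.arctan2(*R0.as_matrix()[[1,0],1])),4),'tilt',(R0.as_matrix()[:2,2]).round(4),'F',s['contact_force'].round(1),'open',round(s['opening'],3),'gf',s['gripper_force'])
    for x,y,z,a in tg:
        Y=np.array([np.cos(a),np.sin(a),0]);Z=np.array([0,0,-1.]);M=np.c_[np.cross(Y,Z),Y,Z]
        print(R0.inv().apply(np.array([x,y,z])-s['tcp_pos']).round(4), (R0.inv()*R.from_matrix(M)).as_rotvec().round(4))
E
python3 -c "
from h import *
rel((.462,-.305,.14,.073),(.462,-.305,.035,.073))"
```

```text
t 0.2 tcp [ 0.1371 -0.5581  0.2189] yawY -1.3299 tilt [-0.0001  0.0011] F [0.1 0.6 0. ] open 1.004 gf 0.0
[ 0.3759 -0.1682  0.0792] [-8.0000e-04 -9.0000e-04 -1.4029e+00]
[ 0.3759 -0.1681  0.1842] [-8.0000e-04 -9.0000e-04 -1.4029e+00]
```

Call:
move_arm:
  moves: [0.376, -0.168, 0.079, 0, 0, -1.403, 0.376, -0.168, 0.079, 0, 0, -1.403, 0.376, -0.168, 0.079, 0, 0, -1.403, 0.376, -0.168, 0.079, 0, 0, -1.403, 0.376, -0.168, 0.079, 0, 0, -1.403, 0.376, -0.168, 0.079, 0, 0, -1.403, 0.376, -0.168, 0.079, 0, 0, -1.403, 0.376, -0.168, 0.079, 0, 0, -1.403, 0.376, -0.168, 0.079, 0, 0, -1.403, 0.376, -0.168, 0.079, 0, 0, -1.403, 0.376, -0.168, 0.079, 0, 0, -1.403]
  claw: 1

```text
time: 1.58
tcp_pos: [0.4618, -0.3062, 0.1406]
orientation: [0.681, 0.732, -0.0, 0.0]
contact_force: [0.1, -0.4, -0.3]
opening: 0.999
gripper_force: 0.0
```

Run:
```python
from h import *
rel((.462,-.305,.14,.073),(.462,-.305,.035,.073))
c=cap('scene'); i=c['pixels'][:,:,::-1][190:330,70:250]
cv2.imwrite('pics/a.png',cv2.resize(i,None,fx=4,fy=4,interpolation=cv2.INTER_CUBIC))
```

```text
t 1.575 tcp [ 0.4618 -0.3062  0.1406] yawY 0.0712 tilt [ 0.0002 -0.0003] F [ 0.1 -0.4 -0.3] open 0.999 gf 0.0
[0.0011 0.0002 0.0006] [ 0.0002  0.0003 -0.0018]
[0.0012 0.0002 0.1056] [ 0.0002  0.0003 -0.0018]
```

View pics/a.png

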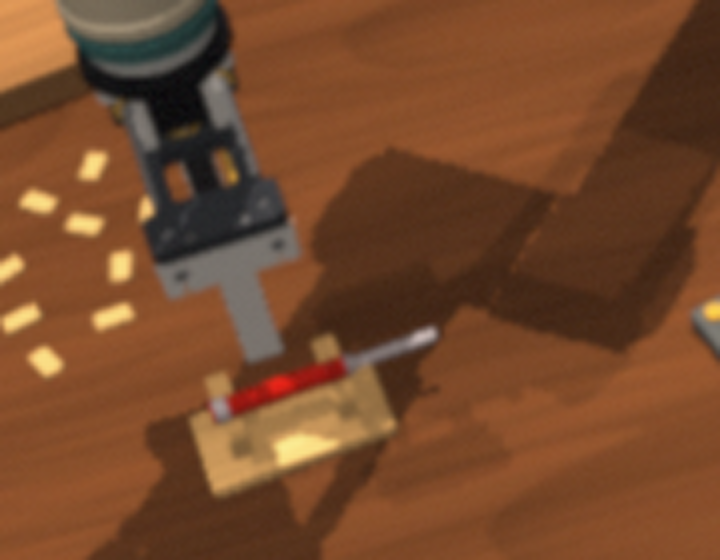

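The gripper is above the punch between the saddles, so I descend and grip.

Call:
move_arm:
  moves: [0.001, 0, 0.05, 0, 0, 0, 0.001, 0, 0.09, 0, 0, 0, 0.001, 0, 0.105, 0, 0, 0, 0.001, 0, 0.105, 0, 0, 0]

```text
time: 2.12
tcp_pos: [0.4618, -0.3048, 0.0351]
orientation: [0.681, 0.732, -0.0, -0.001]
contact_force: [0.4, 0.2, -0.2]
opening: 1.0
gripper_force: 0.0
```

Call:
move_arm:
  moves: [0, 0, 0, 0, 0, 0, 0, 0, 0, 0, 0, 0, 0, 0, 0, 0, 0, 0, 0, 0, 0, 0, 0, 0, 0, 0, 0, 0, 0, 0, 0, 0, 0, 0, 0, 0]
  claw: 0
  grip_force: 50

```text
time: 2.88
tcp_pos: [0.4621, -0.3046, 0.0355]
orientation: [0.681, 0.732, -0.0, 0.0]
contact_force: [0.4, -0.5, 0.0]
opening: 0.398
gripper_force: 0.0
```

Call:
move_arm:
  moves: [0, 0, 0, 0, 0, 0, 0, 0, 0, 0, 0, 0, 0, 0, 0, 0, 0, 0, 0, 0, 0, 0, 0, 0, 0, 0, 0, 0, 0, 0]

```text
time: 3.5
tcp_pos: [0.4632, -0.3048, 0.0358]
orientation: [0.681, 0.732, 0.0, 0.001]
contact_force: [4.7, 1.3, 0.4]
opening: 0.135
gripper_force: 50.0
```

Call:
move_arm:
  moves: [0, 0, -0.03, 0, 0, 0, 0, 0, -0.065, 0, 0, 0, 0, 0, -0.065, 0, 0, 0]

```text
time: 3.88
tcp_pos: [0.4625, -0.3058, 0.1024]
orientation: [0.681, 0.733, -0.001, 0.002]
contact_force: [-0.2, -0.8, -0.6]
opening: 0.137
gripper_force: 50.0
```

Run:
```python
from h import *
rel((.5537,-.1228,.1,.2454),(.5537,-.1228,.045,.2454))
```

```text
t 3.875 tcp [ 0.4625 -0.3058  0.1024] yawY 0.0733 tilt [ 0.002  -0.0033] F [-0.2 -0.8 -0.6] open 0.137 gf 49.995964765548706
[0.1758 0.1043 0.002 ] [ 0.0014  0.0036 -0.1721]
[0.176  0.1042 0.057 ] [ 0.0014  0.0036 -0.1721]
```

Call:
move_arm:
  moves: [0.176, 0.104, 0, 0, 0, -0.172, 0.176, 0.104, 0, 0, 0, -0.172, 0.176, 0.104, 0, 0, 0, -0.172, 0.176, 0.104, 0, 0, 0, -0.172, 0.176, 0.104, 0.03, 0, 0, -0.172, 0.176, 0.104, 0.057, 0, 0, -0.172, 0.176, 0.104, 0.057, 0, 0, -0.172, 0.176, 0.104, 0.057, 0, 0, -0.172]

```text
time: 4.88
tcp_pos: [0.5529, -0.1222, 0.0435]
orientation: [0.616, 0.788, -0.0, -0.0]
contact_force: [-0.5, -0.2, 0.3]
opening: 0.137
gripper_force: 50.0
```

Run:
```python
from h import *
rel((.5537,-.1228,.045,.2454))
t=cap('top','t1.png');s=cap('scene','s1.png')
a=t['pixels'][:,:,::-1][225:295,330:430];b=s['pixels'][:,:,::-1][230:300,185:285]
f=lambda i:cv2.resize(i,None,fx=4,fy=4,interpolation=cv2.INTER_CUBIC)
cv2.imwrite('pics/b.png',np.hstack([f(a),f(b)]))
a=.2454;J=np.array([.5187,.0169])
for l in (-.03,-.04,-.174):
    P=[J[0]-l*np.sin(a),J[1]+l*np.cos(a),.05]; print(l,(proj(t,P)[0]-[330,225])*4+1.5,(proj(s,P)[0]-[185,230])*4+[401.5,1.5])
```

```text
t 4.875 tcp [ 0.5529 -0.1222  0.0435] yawY 0.2444 tilt [-0.0004 -0.0004] F [-0.5 -0.2  0.3] open 0.137 gf 49.99473810195923
[-0.0007  0.0007 -0.0015] [-0.0005  0.0003 -0.001 ]
-0.03 [145.2396986  116.26355097] [731.89195567 155.50643361]
-0.04 [158.66994913 113.06949108] [717.56903671 163.10729768]
-0.174 [337.12910218  70.54081278] [517.74520791 269.14711314]
```

View pics/b.png

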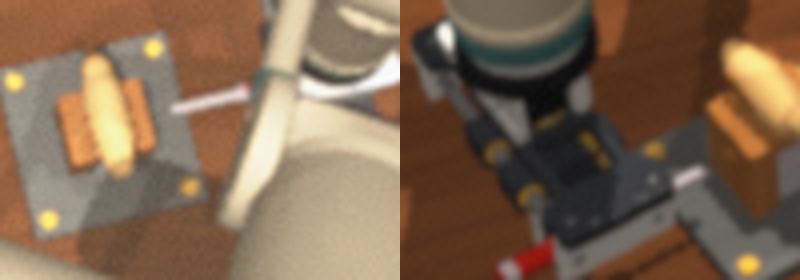

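Call:
move_arm:
  moves: [0, 0, -0.002, 0, 0, 0, 0.006, 0, -0.002, 0, 0, 0, 0.012, 0, -0.002, 0, 0, 0, 0.016, 0, -0.002, 0, 0, 0, 0.02, 0, -0.002, 0, 0, 0, 0.023, 0, -0.002, 0, 0, 0, 0.026, 0, -0.002, 0, 0, 0, 0.026, 0, -0.002, 0, 0, 0]

```text
time: 5.98
tcp_pos: [0.5486, -0.099, 0.0462]
orientation: [0.615, 0.789, -0.001, 0.003]
contact_force: [1.4, -7.6, -0.1]
opening: 0.134
gripper_force: 50.0
```

Call:
move_arm:
  moves: [0.004, 0, 0, 0, 0, 0, 0.008, 0, 0, 0, 0, 0, 0.012, 0, 0, 0, 0, 0, 0.016, 0, 0, 0, 0, 0, 0.02, 0, 0, 0, 0, 0, 0.023, 0, 0, 0, 0, 0, 0.025, 0, 0, 0, 0, 0, 0.025, 0, 0, 0, 0, 0]

```text
time: 6.98
tcp_pos: [0.5443, -0.0771, 0.0467]
orientation: [0.614, 0.789, -0.001, 0.006]
contact_force: [2.0, -12.3, -0.3]
opening: 0.137
gripper_force: 50.0
```

Run:
```python
from h import *
rel((.5537,-.1228,.045,.2454))
t=cap('top','t2.png');s=cap('scene','s2.png')
a=t['pixels'][:,:,::-1][225:295,320:420];b=s['pixels'][:,:,::-1][230:300,225:325]
f=lambda i:cv2.resize(i,None,fx=4,fy=4,interpolation=cv2.INTER_CUBIC)
cv2.imwrite('pics/c.png',np.hstack([f(a),f(b)]))
a=.2454;J=np.array([.5187,.0169])
for l in (.05,.06):
    P=[J[0]-l*np.sin(a),J[1]+l*np.cos(a),.05]; print(l,(proj(t,P)[0]-[320,225])*4+1.5,(proj(s,P)[0]-[225,230])*4+[401.5,1.5])
```

```text
t 6.975 tcp [ 0.5443 -0.0771  0.0467] yawY 0.248 tilt [ 0.0073 -0.0094] F [  2.  -12.3  -0.3] open 0.137 gf 50.02646327018738
[-0.0466 -0.0021  0.0022] [0.0048 0.0109 0.0025]
0.05 [ 77.36547076 141.88630988] [683.64698135  96.19967529]
0.06 [ 63.83453589 145.09617303] [697.26944696  88.97033793]
```

View pics/c.png

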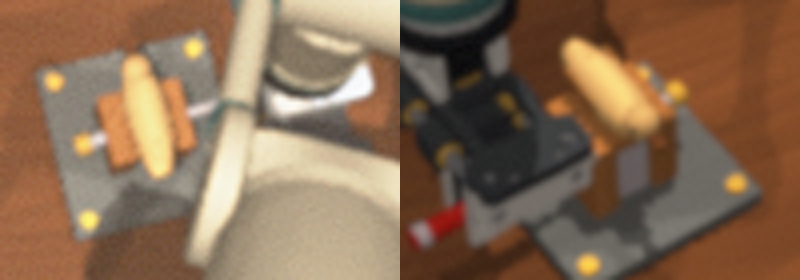

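Call:
move_arm:
  moves: [0.003, 0, 0, 0, 0, 0, 0.005, 0, 0, 0, 0, 0, 0.007, 0, 0, 0, 0, 0, 0.007, 0, 0, 0, 0, 0]

```text
time: 7.58
tcp_pos: [0.5422, -0.0697, 0.0466]
orientation: [0.614, 0.789, -0.001, 0.005]
contact_force: [1.4, -10.6, -1.3]
opening: 0.135
gripper_force: 50.0
```

Run:
```python
from h import *
rel((.5537,-.1228,.045,.2454))
t=cap('top','t3.png');s=cap('scene','s3.png')
a=t['pixels'][:,:,::-1][245:280,325:375]
f=lambda i:cv2.resize(i,None,fx=8,fy=8,interpolation=cv2.INTER_CUBIC)
cv2.imwrite('pics/d.png',f(a))
a=.2454;J=np.array([.5187,.0169])
for l in (.05,.06):
    P=[J[0]-l*np.sin(a),J[1]+l*np.cos(a),.05]; print(l,(proj(t,P)[0]-[325,245])*8+3.5)
```

```text
t 7.575 tcp [ 0.5422 -0.0697  0.0466] yawY 0.2475 tilt [ 0.0065 -0.0082] F [  1.4 -10.6  -1.3] open 0.135 gf 50.01692712306976
[-0.0543 -0.0018  0.0021] [0.0043 0.0096 0.0021]
0.05 [115.23094153 124.27261976]
0.06 [ 88.16907178 130.69234606]
```

View pics/d.png

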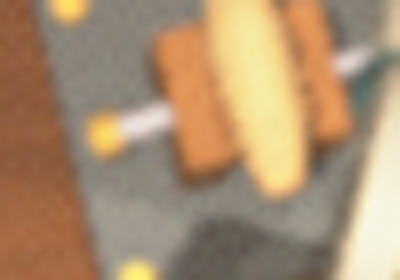

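Call:
move_arm:
  moves: [-0.015, 0, 0, 0, 0, 0, -0.03, 0, 0, 0, 0, 0, -0.045, 0, 0, 0, 0, 0, -0.065, 0, 0, 0, 0, 0, -0.075, 0, -0.02, 0, 0, 0, -0.075, 0, -0.06, 0, 0, 0, -0.075, 0, -0.06, 0, 0, 0]

```text
time: 8.55
tcp_pos: [0.5597, -0.1399, 0.1082]
orientation: [0.616, 0.788, 0.001, 0.003]
contact_force: [0.5, 0.4, -1.1]
opening: 0.133
gripper_force: 50.0
```

Run:
```python
from h import *
rel((.4629,-.305,.11,.073),(.4629,-.305,.07,.073),(.4629,-.305,.036,.073))
```

```text
t 8.55 tcp [ 0.5597 -0.1399  0.1082] yawY 0.2442 tilt [ 0.0064 -0.0025] F [ 0.5  0.4 -1.1] open 0.133 gf 49.995673298835754
[-0.1368 -0.1338 -0.002 ] [0.0059 0.0034 0.1712]
[-0.1367 -0.134   0.038 ] [0.0059 0.0034 0.1712]
[-0.1366 -0.1342  0.072 ] [0.0059 0.0034 0.1712]
```

Call:
move_arm:
  moves: [-0.137, -0.134, 0, 0, 0, 0.172, -0.137, -0.134, 0, 0, 0, 0.172, -0.137, -0.134, 0, 0, 0, 0.172, -0.137, -0.134, 0, 0, 0, 0.172, -0.137, -0.134, 0, 0, 0, 0.172, -0.137, -0.134, 0, 0, 0, 0.172]

```text
time: 9.3
tcp_pos: [0.4607, -0.3021, 0.1049]
orientation: [0.68, 0.733, 0.0, -0.001]
contact_force: [0.5, -0.0, -1.5]
opening: 0.136
gripper_force: 50.0
```

Run:
```python
from h import *
rel((.4629,-.305,.07,.073),(.4629,-.305,.036,.073))
```

```text
t 9.3 tcp [ 0.4607 -0.3021  0.1049] yawY 0.0743 tilt [-0.0005  0.0011] F [ 0.5 -0.  -1.5] open 0.136 gf 49.99466300010681
[-0.0031  0.002   0.0349] [-0.0004 -0.0011  0.0013]
[-0.0031  0.002   0.0689] [-0.0004 -0.0011  0.0013]
```

Call:
move_arm:
  moves: [-0.003, 0.002, 0.02, 0, 0, 0, -0.003, 0.002, 0.04, 0, 0, 0, -0.003, 0.002, 0.055, 0, 0, 0, -0.003, 0.002, 0.064, 0, 0, 0, -0.003, 0.002, 0.068, 0, 0, 0, -0.003, 0.002, 0.069, 0, 0, 0, -0.003, 0.002, 0.069, 0, 0, 0]

```text
time: 10.18
tcp_pos: [0.4629, -0.3066, 0.0369]
orientation: [0.681, 0.732, -0.0, 0.001]
contact_force: [-0.3, 0.5, -1.1]
opening: 0.136
gripper_force: 50.0
```

Call:
move_arm:
  moves: [0, 0, 0.001, 0, 0, 0, 0, 0, 0.001, 0, 0, 0, 0, 0, 0.001, 0, 0, 0, 0, 0, 0.001, 0, 0, 0, 0, 0, 0.001, 0, 0, 0]
  claw: 0.6

```text
time: 10.8
tcp_pos: [0.4626, -0.3063, 0.0355]
orientation: [0.681, 0.732, -0.0, 0.0]
contact_force: [0.3, -0.6, -0.2]
opening: 0.594
gripper_force: 0.0
```

Call:
move_arm:
  moves: [0, 0, -0.03, 0, 0, 0, 0, 0, -0.08, 0, 0, 0, 0, 0, -0.13, 0, 0, 0, 0, 0, -0.13, 0, 0, 0]

```text
time: 11.3
tcp_pos: [0.4648, -0.3081, 0.1697]
orientation: [0.681, 0.732, 0.0, 0.005]
contact_force: [-0.3, -1.2, -0.4]
opening: 0.6
gripper_force: 0.0
```

Run:
```python
from h import *
a=.2454;J=np.array([.5187,.0169])
p=lambda l,z:(J[0]-l*np.sin(a)-.001,J[1]+l*np.cos(a),z,a)
rel(p(.054,.165),p(.054,.048))
t=cap('top');s=cap('scene')
f=lambda i:cv2.resize(i,None,fx=4,fy=4,interpolation=cv2.INTER_CUBIC)
cv2.imwrite('pics/e.png',np.hstack([f(t['pixels'][240:320,420:510,::-1]),f(s['pixels'][250:330,105:195,::-1])]))
```

```text
t 11.3 tcp [ 0.4648 -0.3081  0.1697] yawY 0.0731 tilt [ 0.007  -0.0061] F [-0.3 -1.2 -0.4] open 0.6 gf 0.0
[0.3735 0.0672 0.0027] [ 0.006   0.0072 -0.1724]
[0.3743 0.0664 0.1197] [ 0.006   0.0072 -0.1724]
```

View pics/e.png

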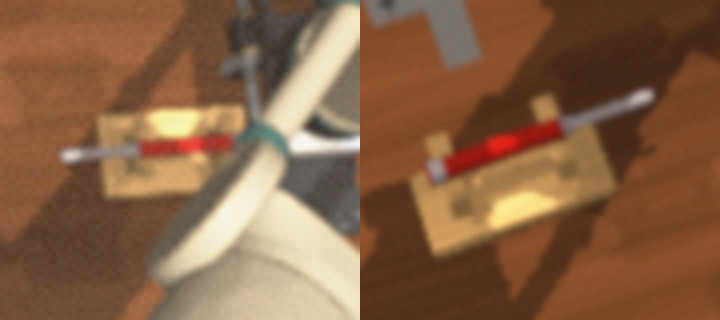

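The punch lies back in both V saddles (top crop tip (68,155), scene crop body (435,170) to (560,130)). On to the pin.

Call:
move_arm:
  moves: [0.374, 0.067, 0, 0, 0, -0.172, 0.374, 0.067, 0, 0, 0, -0.172, 0.374, 0.067, 0, 0, 0, -0.172, 0.374, 0.067, 0, 0, 0, -0.172, 0.374, 0.067, 0, 0, 0, -0.172, 0.374, 0.067, 0, 0, 0, -0.172, 0.374, 0.067, 0, 0, 0, -0.172, 0.374, 0.067, 0, 0, 0, -0.172, 0.374, 0.067, 0, 0, 0, -0.172]

```text
time: 12.52
tcp_pos: [0.5017, 0.0701, 0.1647]
orientation: [0.616, 0.788, -0.001, -0.0]
contact_force: [0.3, -0.4, -0.2]
opening: 0.6
gripper_force: 0.0
```

Run:
```python
from h import *
a=.2454;J=np.array([.5187,.0169])
p=lambda l,z:(J[0]-l*np.sin(a)-.001,J[1]+l*np.cos(a),z,a)
rel(p(.054,.048))
```

```text
t 12.525 tcp [0.5017 0.0701 0.1647] yawY 0.2432 tilt [-0.0017 -0.0008] F [ 0.3 -0.4 -0.2] open 0.6 gf 0.0
[-0.0014  0.0029  0.1167] [-0.0019  0.0004 -0.0022]
```

Call:
move_arm:
  moves: [-0.001, 0.003, 0.05, 0, 0, 0, -0.001, 0.003, 0.09, 0, 0, 0, -0.001, 0.003, 0.116, 0, 0, 0, -0.001, 0.003, 0.116, 0, 0, 0]

```text
time: 13.02
tcp_pos: [0.5035, 0.0697, 0.0477]
orientation: [0.616, 0.787, -0.002, -0.002]
contact_force: [-1.1, -0.2, 0.5]
opening: 0.597
gripper_force: 0.0
```

Call:
move_arm:
  moves: [0, 0, 0, 0, 0, 0, 0, 0, 0, 0, 0, 0, 0, 0, 0, 0, 0, 0, 0, 0, 0, 0, 0, 0, 0, 0, 0, 0, 0, 0, 0, 0, 0, 0, 0, 0, 0, 0, 0, 0, 0, 0]
  claw: 0
  grip_force: 40

```text
time: 13.9
tcp_pos: [0.5051, 0.0715, 0.0494]
orientation: [0.615, 0.788, -0.0, -0.0]
contact_force: [-1.2, 0.8, 0.7]
opening: 0.144
gripper_force: 40.0
```

Call:
move_arm:
  moves: [0.005, 0, 0, 0, 0, 0, 0.01, 0, 0, 0, 0, 0, 0.015, 0, 0, 0, 0, 0, 0.02, 0, 0, 0, 0, 0, 0.026, 0, 0, 0, 0, 0, 0.034, 0, 0, 0, 0, 0, 0.042, 0, 0, 0, 0, 0, 0.052, 0, 0, 0, 0, 0, 0.062, 0, 0, 0, 0, 0, 0.062, 0, -0.03, 0, 0, 0, 0.062, 0, -0.06, 0, 0, 0, 0.062, 0, -0.06, 0, 0, 0]

```text
time: 15.4
tcp_pos: [0.4919, 0.1322, 0.1114]
orientation: [0.615, 0.788, 0.002, 0.002]
contact_force: [0.3, -0.0, 0.0]
opening: 0.145
gripper_force: 40.0
```

Run:
```python
from h import *
a=.2454; d=np.array([.455,.292]); o=.022
q=(d[0]-o*np.sin(a),d[1]+o*np.cos(a))
rel((*q,.11,a),(*q,.035,a))
```

```text
t 15.4 tcp [0.4919 0.1322 0.1114] yawY 0.2454 tilt [0.0052 0.0006] F [ 0.3 -0.   0. ] open 0.145 gf 39.99982953071594
[0.186  0.003  0.0012] [ 0.0052  0.0006 -0.    ]
[0.186  0.0026 0.0762] [ 0.0052  0.0006 -0.    ]
```

Call:
move_arm:
  moves: [0.06, 0.003, 0, 0, 0, 0, 0.12, 0.003, 0, 0, 0, 0, 0.18, 0.003, 0, 0, 0, 0, 0.186, 0.003, 0, 0, 0, 0, 0.186, 0.003, 0.03, 0, 0, 0, 0.186, 0.003, 0.06, 0, 0, 0, 0.186, 0.003, 0.075, 0, 0, 0, 0.186, 0.003, 0.075, 0, 0, 0]

```text
time: 16.4
tcp_pos: [0.4473, 0.3116, 0.0331]
orientation: [0.616, 0.788, -0.002, -0.001]
contact_force: [-0.3, -0.9, -0.4]
opening: 0.141
gripper_force: 40.0
```

Call:
move_arm:
  moves: [0, 0, 0.003, 0, 0, 0, 0, 0, 0.006, 0, 0, 0, 0, 0, 0.006, 0, 0, 0]

```text
time: 16.77
tcp_pos: [0.4482, 0.3128, 0.0288]
orientation: [0.615, 0.788, 0.0, 0.0]
contact_force: [0.1, -0.1, -1.3]
opening: 0.146
gripper_force: 40.0
```

Tips are 15 mm up with no contact, so I open gently.

Call:
move_arm:
  moves: [0, 0, 0, 0, 0, 0, 0, 0, 0, 0, 0, 0, 0, 0, 0, 0, 0, 0, 0, 0, 0, 0, 0, 0, 0, 0, 0, 0, 0, 0]
  claw: 0.32

```text
time: 17.4
tcp_pos: [0.4481, 0.3127, 0.0284]
orientation: [0.615, 0.788, -0.0, 0.0]
contact_force: [0.1, 1.0, -0.7]
opening: 0.32
gripper_force: 0.0
```

Call:
move_arm:
  moves: [0, 0, -0.03, 0, 0, 0, 0, 0, -0.08, 0, 0, 0, 0, 0, -0.14, 0, 0, 0, 0, 0, -0.15, 0, 0, 0, 0, 0, -0.15, 0, 0, 0]

```text
time: 18.02
tcp_pos: [0.448, 0.3127, 0.1786]
orientation: [0.615, 0.788, 0.0, 0.0]
contact_force: [1.2, -0.5, 0.5]
opening: 0.323
gripper_force: 0.0
```

Run:
```python
from h import *
a=.2454;J=np.array([.5187,.0169])
rel((*J,.18,a+np.pi/2),(*J,.088,a+np.pi/2),(*J,.18,a-np.pi/2)); print(get_state()['qpos'].round(2))
t=cap('top','t5.png'); s=cap('scene','s5.png')
f=lambda i:cv2.resize(i,None,fx=4,fy=4,interpolation=cv2.INTER_CUBIC)
cv2.imwrite('pics/f.png',np.vstack([np.hstack([f(t['pixels'][225:295,225:325,::-1]),f(s['pixels'][190:260,330:430,::-1])]),np.hstack([f(t['pixels'][225:295,310:410,::-1]),f(s['pixels'][230:300,230:330,::-1])])]))
```

```text
t 18.025 tcp [0.448  0.3127 0.1786] yawY 0.245 tilt [0.0007 0.0002] F [ 1.2 -0.5  0.5] open 0.323 gf 0.0
[-0.3041 -0.0032 -0.0014] [ 7.0000e-04  6.0000e-04 -1.5712e+00]
[-0.3041 -0.0032  0.0906] [ 7.0000e-04  6.0000e-04 -1.5712e+00]
[-0.3041 -0.0032 -0.0014] [ 6.0000e-04 -7.0000e-04  1.5704e+00]
[ 0.48  0.26  1.63 -0.    1.25  0.24]
```

View pics/f.png

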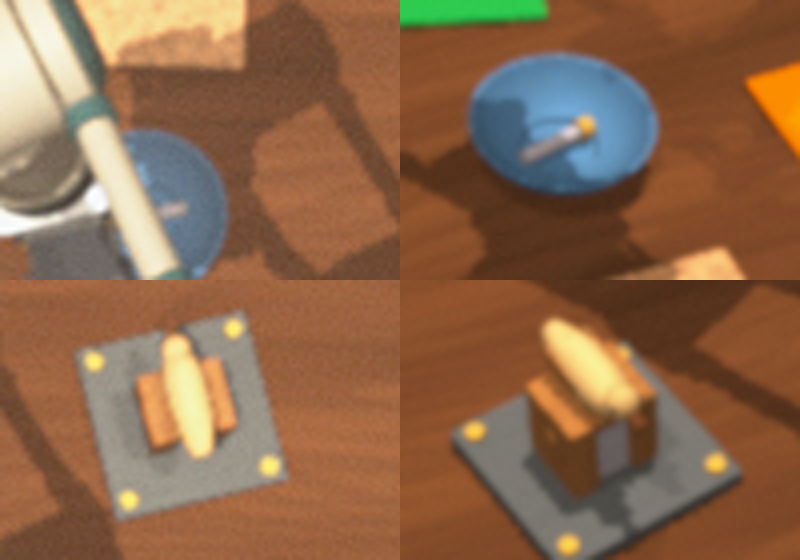

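The pin lies in the dish (scene crop (560,140)), so on to the duck.

Call:
move_arm:
  moves: [-0.304, -0.003, -0.001, 0, 0, 1.57, -0.304, -0.003, -0.001, 0, 0, 1.57, -0.304, -0.003, -0.001, 0, 0, 1.57, -0.304, -0.003, -0.001, 0, 0, 1.57, -0.304, -0.003, -0.001, 0, 0, 1.57, -0.304, -0.003, -0.001, 0, 0, 1.57, -0.304, -0.003, -0.001, 0, 0, 1.57, -0.304, -0.003, -0.001, 0, 0, 1.57, -0.304, -0.003, -0.001, 0, 0, 1.57, -0.304, -0.003, -0.001, 0, 0, 1.57, -0.304, -0.003, -0.001, 0, 0, 1.57]
  claw: 0.75

```text
time: 19.5
tcp_pos: [0.5182, 0.0171, 0.1782]
orientation: [0.992, 0.123, -0.001, -0.0]
contact_force: [0.1, 0.4, -0.6]
opening: 0.747
gripper_force: 0.0
```

Run:
```python
from h import *
a=.2454;J=np.array([.5187,.0169])
rel((*J,.088,a-np.pi/2))
```

```text
t 19.5 tcp [0.5182 0.0171 0.1782] yawY -1.324 tilt [-0.0025  0.0001] F [ 0.1  0.4 -0.6] open 0.747 gf 0.0
[0.0006 0.0004 0.0902] [-0.0007  0.0024  0.0014]
```

Call:
move_arm:
  moves: [0.001, 0, 0.04, 0, 0, 0, 0.001, 0, 0.07, 0, 0, 0, 0.001, 0, 0.09, 0, 0, 0, 0.001, 0, 0.09, 0, 0, 0]

```text
time: 20.0
tcp_pos: [0.5183, 0.0175, 0.0877]
orientation: [0.992, 0.123, -0.002, -0.0]
contact_force: [0.0, -0.4, -0.4]
opening: 0.753
gripper_force: 0.0
```

Call:
move_arm:
  moves: [0, 0, 0, 0, 0, 0, 0, 0, 0, 0, 0, 0, 0, 0, 0, 0, 0, 0, 0, 0, 0, 0, 0, 0, 0, 0, 0, 0, 0, 0, 0, 0, 0, 0, 0, 0, 0, 0, 0, 0, 0, 0]
  claw: 0
  grip_force: 30

```text
time: 20.88
tcp_pos: [0.52, 0.0173, 0.0898]
orientation: [0.992, 0.123, 0.0, 0.0]
contact_force: [0.0, 0.7, 3.5]
opening: 0.308
gripper_force: 30.0
```

Call:
move_arm:
  moves: [0, 0, -0.008, 0, 0, 0, 0, 0, -0.018, 0, 0, 0, 0, 0, -0.03, 0, 0, 0, 0, 0, -0.045, 0, 0, 0, 0, 0, -0.06, 0, 0, 0, 0, 0, -0.075, 0, 0, 0, 0, 0, -0.085, 0, 0, 0, 0, 0, -0.085, 0, 0, 0]

```text
time: 21.88
tcp_pos: [0.5204, 0.0172, 0.1754]
orientation: [0.992, 0.123, 0.001, 0.0]
contact_force: [-0.2, 0.6, -3.5]
opening: 0.309
gripper_force: 30.0
```

Run:
```python
from h import *
a=.2454-np.pi/2
rel((.6335,.288,.17,a),(.6335,.288,.083,a))
```

```text
t 21.875 tcp [0.5204 0.0172 0.1754] yawY -1.3249 tilt [ 0.0019 -0.0003] F [-0.2  0.6 -3.5] open 0.309 gf 29.992640018463135
[ 0.1756 -0.2351  0.0055] [ 0.0008 -0.0018  0.0005]
[ 0.1754 -0.2352  0.0925] [ 0.0008 -0.0018  0.0005]
```

Call:
move_arm:
  moves: [0.02, -0.03, 0, 0, 0, 0, 0.045, -0.06, 0, 0, 0, 0, 0.07, -0.095, 0, 0, 0, 0, 0.095, -0.13, 0, 0, 0, 0, 0.12, -0.165, 0, 0, 0, 0, 0.145, -0.195, 0, 0, 0, 0, 0.165, -0.22, 0, 0, 0, 0, 0.175, -0.235, 0, 0, 0, 0, 0.175, -0.235, 0, 0, 0, 0, 0.175, -0.235, 0.02, 0, 0, 0, 0.175, -0.235, 0.04, 0, 0, 0, 0.175, -0.235, 0.06, 0, 0, 0, 0.175, -0.235, 0.075, 0, 0, 0, 0.175, -0.235, 0.083, 0, 0, 0, 0.175, -0.235, 0.083, 0, 0, 0]

```text
time: 23.75
tcp_pos: [0.6321, 0.2873, 0.0911]
orientation: [0.992, 0.122, -0.0, 0.0]
contact_force: [0.0, -0.4, -2.0]
opening: 0.308
gripper_force: 30.0
```

Run:
```python
from h import *
rel((.6335,.288,.083,.2454-np.pi/2))
```

```text
t 23.75 tcp [0.6321 0.2873 0.0911] yawY -1.3254 tilt [-0.0009 -0.0005] F [ 0.  -0.4 -2. ] open 0.308 gf 29.99267041683197
[ 0.0015 -0.0003  0.0081] [0.0003 0.001  0.    ]
```

Call:
move_arm:
  moves: [0, 0, 0.003, 0, 0, 0, 0, 0, 0.005, 0, 0, 0, 0, 0, 0.006, 0, 0, 0, 0, 0, 0.007, 0, 0, 0, 0, 0, 0.007, 0, 0, 0]

```text
time: 24.38
tcp_pos: [0.6324, 0.2879, 0.0844]
orientation: [0.992, 0.123, -0.0, 0.0]
contact_force: [-0.8, 0.6, -2.3]
opening: 0.312
gripper_force: 30.0
```

Call:
move_arm:
  moves: [0, 0, 0.001, 0, 0, 0, 0, 0, 0.002, 0, 0, 0, 0, 0, 0.002, 0, 0, 0]

```text
time: 24.75
tcp_pos: [0.6327, 0.2879, 0.0838]
orientation: [0.992, 0.123, 0.001, -0.0]
contact_force: [-1.3, -0.8, 5.5]
opening: 0.313
gripper_force: 30.0
```

Contact (+5.5 N upwards), so I release and retreat.

Call:
move_arm:
  moves: [0, 0, 0, 0, 0, 0, 0, 0, 0, 0, 0, 0, 0, 0, 0, 0, 0, 0, 0, 0, 0, 0, 0, 0, 0, 0, 0, 0, 0, 0]
  claw: 0.75

```text
time: 25.38
tcp_pos: [0.6324, 0.2878, 0.0822]
orientation: [0.992, 0.123, -0.0, 0.0]
contact_force: [-0.5, -0.4, 0.0]
opening: 0.744
gripper_force: 0.0
```

Call:
move_arm:
  moves: [0, 0, -0.02, 0, 0, 0, 0, 0, -0.06, 0, 0, 0, 0, 0, -0.11, 0, 0, 0, 0, 0, -0.15, 0, 0, 0, 0, 0, -0.15, 0, 0, 0, -0.06, 0.06, -0.15, 0, 0, 0, -0.1, 0.12, -0.15, 0, 0, 0, -0.13, 0.18, -0.15, 0, 0, 0, -0.13, 0.18, -0.15, 0, 0, 0]

```text
time: 26.5
tcp_pos: [0.5479, 0.0792, 0.2308]
orientation: [0.993, 0.122, -0.002, 0.0]
contact_force: [-0.9, 0.2, 0.3]
opening: 0.749
gripper_force: 0.0
```

Run:
```python
from h import *
t=cap('top','t6.png');s=cap('scene','s6.png')
# numeric check: project an upright carving model, compare plinth colour / duck top
a=.2454;o=np.array([.6327,.2879])
for c,n in((t,'top'),(s,'scene')):
    img=c['pixels'].astype(int)
    for nm,l in (('duckmid',(0,0,.096)),('plinthTop+y',(0,.023,.064)),('plinthTop-y',(0,-.023,.064)),('pad+',(0,.05,.006)),('pad-',(-.045,0,.006))):
        P=[o[0]+l[0]*np.cos(a)-l[1]*np.sin(a),o[1]+l[0]*np.sin(a)+l[1]*np.cos(a),l[2]]
        u=proj(c,P)[0]; print(n,nm,u.round(1),img[int(round(u[1])),int(round(u[0]))])
rel()
```

```text
top duckmid [261.2 212.8] [246 244 180]
top plinthTop+y [254.8 217.4] [234 161  94]
top plinthTop-y [270.2 213.8] [235 160  93]
top pad+ [248.6 224.1] [242 191 130]
top pad- [267.9 234.5] [245 206 136]
scene duckmid [403.6 252.6] [251 237 149]
scene plinthTop+y [409.3 257.1] [249 220 132]
scene plinthTop-y [394.7 265.8] [222 137  67]
scene pad+ [414.5 267.5] [128  78  43]
scene pad- [387.4 265.2] [100  62  33]
t 26.6 tcp [0.5481 0.0785 0.2311] yawY -1.329 tilt [-0.0033 -0.0016] F [ 0.3 -0.8  0.3] open 0.748 gf 0.0
```

Both cameras show the duck and plinth upright where predicted on the cork. Handing in.

```bash
python3 -c "
from h import *
print(manip.hand_in())"
```

```text
the job is handed in; nothing more can be done
None
```

The job is handed in at about 27 s of the 67 s allowed: the pin is in the dish, the punch is back in its rest, and the duck stands upright on the cork pad; `hand_in()` returned no verdict.

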